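# Fetch the red-capped vial from behind the bottles

## Robot

A 6-joint arm with a two-finger parallel gripper is mounted at the origin on a cart in front of the work surface, level with it; the furniture and walls round the work are solid. World frame = base frame: x ahead of the robot, y to its left, z up, the work surface at z = 0. Lengths are in m, angles in rad, forces in N, time in s.
With the tool pointing down it reaches from about 0.35 to 0.925 m from the base axis. Payload 6.4 kg.
Tool frame: the origin (TCP) lies at the very end of the fingers, on their centre line; the grasp point (between the pads) lies 19 mm behind it (bot.grasp_offset is the distance from the TCP to the grasp point, in m); z points along the fingers, y is the line along which they close (so a half turn about z gives the same grasp; the last joint's range is limited). The gripper opens to 85 mm and grips with 20 to 120 N. Pads are 22 mm wide; open, the fingers measure 114 mm over their backs; the gripper's body (76 mm by 85 mm) begins 54 mm behind the grasp point. The pads swing forward as they close: fully open they stand 13 mm farther back than shut.
Start: joints at [-1.375, 0.245, 1.558, -0, 1.339, -0.174], TCP at [0.235, -0.606, 0.231] pointing down, gripper open.
Joint ranges: [-3.13, 3.13], [-1.02, 2.26], [0.13, 2.54], [-0.95, 4.09], [0.21, 2.88], [-2.74, 2.74]. Speed limits (rad/s): [2.57, 2.57, 3.14, 3.14, 3.14, 3.14].

## Interface

Orientations are given as a rotation vector (axis times angle).
In Python, from rig import telemetry, imaging, bot gives the robot as it stands.
- The arm moves only by the shell command python3 -m jog 'ROWS' [FORCE]. ROWS is JSON, a list of rows, each an object of numbers: "claw": the closure, from 0 (fully open) to 1 (shut); "x", "y", "z": the shift along the tool's x, y, z in m; "wx", "wy", "wz": the turn, a rotation vector about the tool's x, y, z in degrees. In form: [{"claw": .., "x": .., "y": .., "z": .., "wx": .., "wy": .., "wz": ..}, ...]. A call has 1 to 20 rows; each row shifts and turns the commanded pose from where the row before left it, along the tool's axes as they then stand; what a row does not reach is not made up. A row lasts 1/8 s, in which the tool goes at most 62.5 mm and 10.7 degrees, less where a joint would pass 70% of its speed; a pose out of reach is approached as far as the arm can. A call is refused whole if a number of a shift passes 0.0625 or a number of a turn 10.7, either way. A call with a gripper value outside its range is refused whole. The fingers move at their own pace and stop on an object; FORCE is the grip in N (left out, the last holds). Time passes only in rows, so rows that do not move let the fingers close. It gives the time, the measured TCP pose, the force, the opening and the grip force at its end, in the units of the state.
- telemetry.read_state(): the state, without advancing time (a new reading comes with each control period).
- imaging.camera(name): name is "scene" or "top" or "wrist"; returns the picture (480x640x3 uint8, red, green, blue); there is no depth.
- imaging.camera_model(name): a dict with "mtx" (3x3 intrinsics, pixels), "rvec" (rotation vector, rad) and "tvec" (3), from world to camera coordinates, as OpenCV has them. Camera axes: x right, y down, z forward; pixel columns grow to the right and rows downward; lengths in m; the calibration is good to about 2 mm. A picture is of the moment at which its call begins: read the wrist's pose just before it. camera_model takes no time and is no camera call; for the wrist camera it gives the pose at the moment of the call.
- bot.sign_off(): hands the job in; it is judged then, once.
The state is a dict: "time": time; "q": joint angles; "joint_velocities": joint speeds; "joint_torque": joint torques, N m; "tcp_pos": TCP position; "ee_rot": TCP orientation; "contact_force": force on the tool from outside, world axes, zero at the start; "ft_torque": the same for the moment, N m; "opening": opening from 0.0 (shut) to 1.0 (fully open); "grasp_force": force on a finger pad.
Only numpy, scipy, OpenCV 4.12 (cv2) and the standard library are available. Lean on these libraries where they do the work, as an engineer would, in place of code of your own. Each camera call takes 0.05 s, during which the arm holds its last target. There are 200 camera calls.

## Task

The red-capped vial at the back of the blue stand has to go on the balance. First park both sample bottles upright on the grey mat, then stand the red-capped vial upright in the middle of the balance pan and leave it there. Finally put each bottle back exactly where it stood on the stand, with nothing tipped over and the other two vials left alone.

Things in the scene. Friction and masses are not known exactly. Their poses are not given: they have to be found in the camera images.
- bottle_red: closed clear plastic sample bottle with red contents and a white screw cap, 208 tall, body 68 across, about 0.5 kg, standing upright in the front row of the stand at the start (which of the two is left or right varies). Cap: 39 diameter, from 187 to 208 above the underside, good to grasp from above. Origin at the centre of its underside, z up.
- bottle_yellow: closed clear plastic sample bottle with pale yellow contents and a white screw cap, 208 tall, body 68 across, about 0.5 kg, standing upright in the front row of the stand at the start (which of the two is left or right varies). Cap: 39 diameter, from 187 to 208 above the underside, good to grasp from above. Origin at the centre of its underside, z up.
- vial_red: small glass vial with a red screw cap, standing upright in the back row of the stand (which of the three places varies); 20 diameter, 45 tall, the cap (18 across) is the top 9. About 18 g. At the start its underside is 80 above the worktop. Origin at the centre of its underside, z up. The one to fetch.
- vial_blue: small glass vial with a blue screw cap, standing upright in the back row of the stand (which of the three places varies); 20 diameter, 45 tall, the cap (18 across) is the top 9. About 18 g. At the start its underside is 80 above the worktop. Origin at the centre of its underside, z up. Leave it alone.
- vial_black: small glass vial with a black screw cap, standing upright in the back row of the stand (which of the three places varies); 20 diameter, 45 tall, the cap (18 across) is the top 9. About 18 g. At the start its underside is 80 above the worktop. Origin at the centre of its underside, z up. Leave it alone.
- stand: fixed blue stand, 130 deep (x), 184 wide (y); front step for bottles 12 high, back step for vials 80 high (x = 21 to 65). White rings mark bottle places x = -26, y = +-46, vial places x = 38, y = 60, 0, -60; all stand within 4 mm of these. A pipe stands close behind: take a vial with fingers left and right of it (40 free to the next). Origin: centre of underside; x to the back, z up.
- mat: fixed flat grey ribbed rubber mat, 110 (x) by 190 (y), 4 thick: room for both bottles side by side along y, for instance at y = +46 and -46. Origin at the centre of its underside, z up.
- balance: fixed white bench balance, 116 by 150, housing 40 high, with a round steel pan of 85 diameter whose flat top is 50 above the worktop. Origin at worktop level exactly below the centre of the pan, z up; the display is on the -x side.
Things that resemble listed ones, but are neither listed nor needed, are in the scene too. Leave any orange look-alike of the bottle_yellow alone.

How it is judged:
On the way, in this order (a step that is already met when the one before it is completed fails the run):
1. both bottles stand released and upright on the mat, the red-capped vial still in its place (x of bottle_red in the frame of mat between -0.05 and 0.05 m and y of bottle_red in the frame of mat between -0.09 and 0.09 m and height (world z) of bottle_red between -0.002 and 0.009 m and angle between each of bottle_red, bottle_yellow's own z axis and vertical below 0.15 rad and linear speed of each of bottle_red, bottle_yellow below 0.03 m/s and contact force between the fingers and bottle_red below 0.3 N and x of bottle_yellow in the frame of mat between -0.05 and 0.05 m and y of bottle_yellow in the frame of mat between -0.09 and 0.09 m and height (world z) of bottle_yellow between -0.002 and 0.009 m and contact force between the fingers and bottle_yellow below 0.3 N and distance of vial_red from where it was at the start of the episode below 0.015 m), for 0.2 s.
2. the red-capped vial stands released and upright in the middle of the pan, both bottles still on the mat (horizontal distance between vial_red and balance below 0.02 m and height (world z) of vial_red between 0.046 and 0.056 m and angle between each of vial_red, bottle_red, bottle_yellow's own z axis and vertical below 0.15 rad and linear speed of each of vial_red, bottle_red, bottle_yellow below 0.03 m/s and contact force between the fingers and vial_red below 0.3 N and x of bottle_red in the frame of mat between -0.05 and 0.05 m and y of bottle_red in the frame of mat between -0.09 and 0.09 m and height (world z) of bottle_red between -0.002 and 0.009 m and contact force between the fingers and bottle_red below 0.3 N and x of bottle_yellow in the frame of mat between -0.05 and 0.05 m and y of bottle_yellow in the frame of mat between -0.09 and 0.09 m and height (world z) of bottle_yellow between -0.002 and 0.009 m and contact force between the fingers and bottle_yellow below 0.3 N), for 0.2 s.
At the end, for the whole second after the job is handed in: The red-capped vial stands upright on the balance pan within 20 mm of its centre; each bottle stands upright on the stand within 15 mm of where it stood at the start; the blue- and black-capped vials stand within 15 mm of their starts; all is released and at rest (horizontal distance between vial_red and balance below 0.02 m and height (world z) of vial_red between 0.046 and 0.056 m and angle between each of vial_red, bottle_red, bottle_yellow, vial_blue, vial_black's own z axis and vertical below 0.15 rad and linear speed of each of vial_red, bottle_red, bottle_yellow below 0.03 m/s and contact force between the fingers and vial_red below 0.3 N and distance of each of bottle_red, bottle_yellow, vial_blue, vial_black from where it was at the start of the episode below 0.015 m and contact force between the fingers and bottle_red below 0.3 N and contact force between the fingers and bottle_yellow below 0.3 N); the robot touches nothing.
It fails at once if a bottle or vial is tipped over (angle between any of bottle_red, bottle_yellow, vial_red, vial_blue, vial_black's own z axis and vertical above 0.7 rad).
It fails at once if the blue- or black-capped vial is moved by more than 15 mm (distance of any of vial_blue, vial_black from where it was at the start of the episode above 0.015 m).
It also fails if it takes over 141 s, if anything falls off the work surface, if the arm or the gripper's body presses on something with over 40 N, if the wrist force passes 120 N, or if a joint passes its speed limit or range.

## Working session

There is one attempt and no reset: what is moved stays moved. The work goes in short steps, Python scripts to look and compute and a shell command to move; the robot and the scene stay as the last step left them, time stands still between calls to the robot, and variables do not carry over. Pictures are saved under pics/ and viewed, at most 14 in all, crops included, and the job is handed in when it is done.

```bash
ls; mkdir -p pics
python3 - <<'E'
from rig import telemetry, imaging, bot
import cv2
s=telemetry.read_state();print(s['time'],s['tcp_pos'],s['ee_rot'],s['opening'])
for n in ('scene','top'):
    cv2.imwrite(f'pics/{n}0.png',imaging.camera(n)[:,:,::-1]);m=imaging.camera_model(n);print(n,m)
E
```

```text
pics
0.0 [ 0.23481242 -0.60550171  0.23017164] [-3.08612390e+00 -5.77173305e-01  5.45242935e-05] 1.0013306876986734
scene {'mtx': array([[440.08822919,   0.        , 313.71252721],
       [  0.        , 440.08822919, 238.08904485],
       [  0.        ,   0.        ,   1.        ]]), 'rvec': array([ 0.54683296, -2.41129635,  1.54139098]), 'tvec': array([0.4758577 , 0.15451888, 0.81309372])}
top {'mtx': array([[469.66701283,   0.        , 323.16964718],
       [  0.        , 469.66701283, 244.43653785],
       [  0.        ,   0.        ,   1.        ]]), 'rvec': array([ 2.03001714, -2.07272866,  0.32984297]), 'tvec': array([0.05873251, 0.51191807, 0.90988508])}
```

View pics/scene0.png

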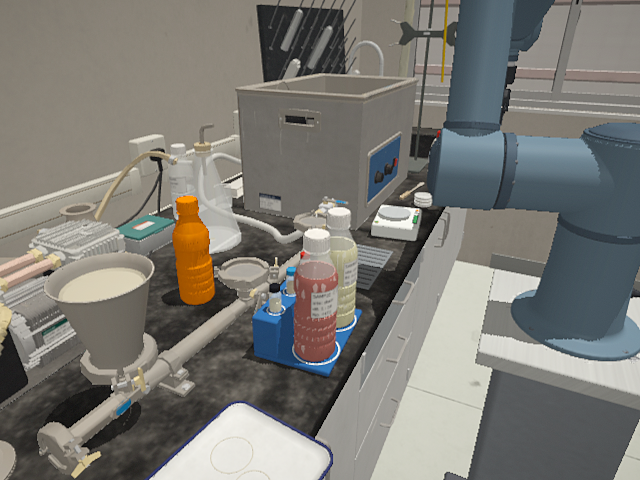

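View pics/top0.png

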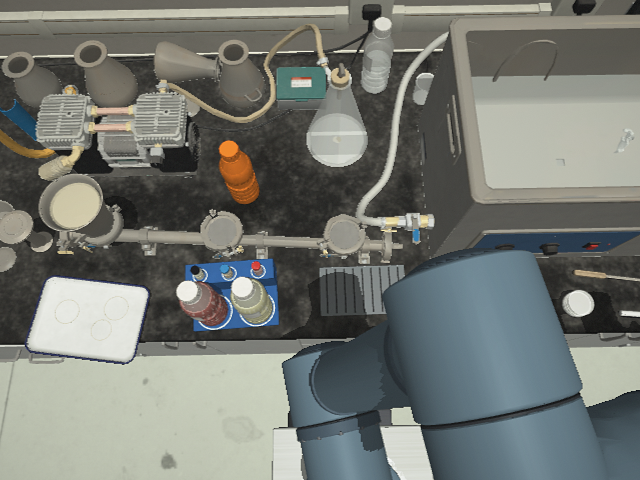

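The scene view shows bottle_red (315,300) and bottle_yellow (342,265) on the blue stand, and the balance at (398,218). In the top view the red cap is at (257,267), the mat at (362,290), and the caps at (188,290) for red and (243,287) for yellow. The orange bottle (240,172) and the white tray (90,320) are look-alikes. I'll enlarge the stand to confirm.

```bash
cat > h.py <<'E'
from rig import telemetry, imaging, bot
import cv2, numpy as np
def ray(cam,u,v,z,m=None):
    m=m or imaging.camera_model(cam); R=cv2.Rodrigues(m['rvec'])[0]; c=-R.T@m['tvec']
    d=R.T@np.linalg.inv(m['mtx'])@np.array([u,v,1.]); return (c+d*(z-c[2])/d[2]).round(4)
def proj(cam,p,m=None):
    m=m or imaging.camera_model(cam)
    return cv2.projectPoints(np.float64(p).reshape(-1,1,3),m['rvec'],m['tvec'],m['mtx'],None)[0][:,0].round(1)
E
python3 - <<'E'
from h import *
a=cv2.imread('pics/top0.png');b=cv2.imread('pics/scene0.png')
A=cv2.resize(a[240:350,170:420],(800,352),interpolation=2);B=cv2.resize(b[170:250,330:450],(360,240),interpolation=2)
cv2.imwrite('pics/c1.png',np.vstack([A,np.hstack([B,np.zeros((240,440,3),np.uint8)])]))
for n,u,v,z in [('red cap','188',290,.22),]:pass
print('redcap',ray('top',188,290,.22),'yel',ray('top',243,287,.22),'vial',ray('top',257,267,.125),'mat',[ray('top',*p,.004) for p in((320,266),(404,265),(406,315),(320,315))],'bal',ray('scene',398,213,.05),'orange',ray('top',228,150,.2))
E
```

```text
redcap [0.389  0.2866 0.22  ] yel [0.3923 0.1907 0.22  ] vial [0.4545 0.1805 0.125 ] mat [array([0.4876, 0.0558, 0.004 ]), array([ 0.4859, -0.1334,  0.004 ]), array([ 0.373 , -0.1294,  0.004 ]), array([0.3769, 0.0579, 0.004 ])] bal [ 0.4046 -0.2642  0.05  ] orange [0.6747 0.2328 0.2   ]
```

View pics/c1.png

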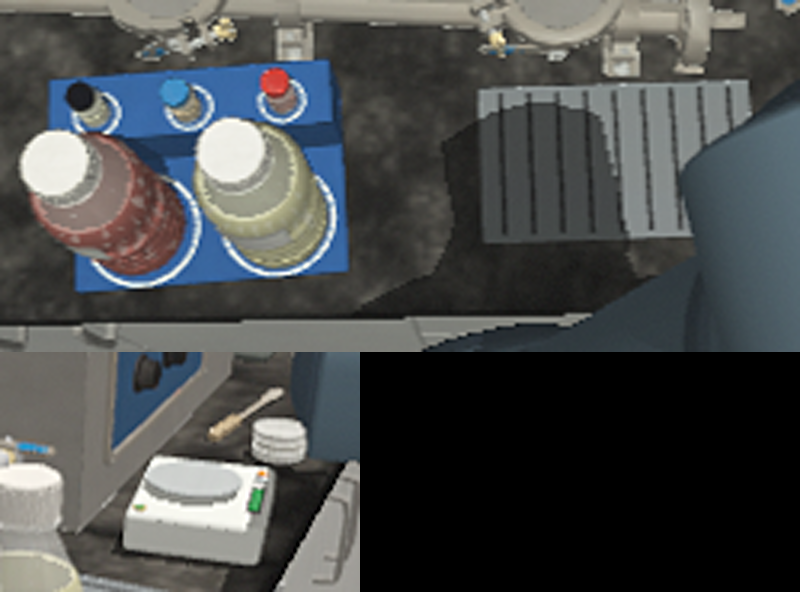

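```bash
python3 - <<'E'
from h import *
f=lambda u,v,z:ray('top',170+u/3.2-.3,240+v/3.2-.3,z)
P=dict(bl=f(50,80,.08),br=f(330,60,.08),fl=f(77,291,.012),fr=f(348,270,.012))
print(P); e=P['br']-P['bl']; print('yaw',np.degrees(np.arctan2(e[0],-e[1])), np.degrees(np.arctan2((P['fr']-P['fl'])[0],-(P['fr']-P['fl'])[1])))
print('centre',sum(P.values())/4)
print('caps r,y',f(53,162,.22),f(231,151,.22),'vials red,blue,black',f(274,81,.125),f(175,92,.125),f(80,97,.125))
print('bath',ray('top',500,252,0),ray('top',480,200,.3))
E
python3 -m jog '[{"claw":0,"z":-0.05,"wz":5},{"z":-0.05,"wz":8},{"z":-0.05,"wz":8},{"x":0.03,"y":-0.05},{"x":0.03,"y":-0.05},{"x":0.03,"y":-0.05},{"x":0.03,"y":-0.05},{"x":0.03,"y":-0.05},{"x":0.03,"y":-0.05},{"y":-0.05},{"y":-0.05},{"y":-0.05},{"y":-0.05},{"y":-0.05},{"y":-0.05},{"y":-0.05},{"y":-0.05},{"y":-0.05},{"y":-0.05},{"y":0}]'
```

```text
{'bl': array([0.4752, 0.3365, 0.08  ]), 'br': array([0.4849, 0.1541, 0.08  ]), 'fl': array([0.3476, 0.3285, 0.012 ]), 'fr': array([0.3579, 0.1474, 0.012 ])}
yaw 3.044111985588871 3.2551708464192557
centre [0.4164   0.241625 0.046   ]
caps r,y [0.3885 0.2896 0.22  ] [0.3926 0.1927 0.22  ] vials red,blue,black [0.4587 0.1839 0.125 ] [0.4529 0.2451 0.125 ] [0.4509 0.3037 0.125 ]
bath [ 0.5132 -0.3554  0.    ] [ 0.5143 -0.2147  0.3   ]$[0]: bad value
```

```bash
python3 -m jog '[{"claw":0,"x":0,"y":0,"z":-0.05,"wx":0,"wy":0,"wz":5}]'; echo; python3 -m jog --help | head -30
```

```text
time: 0.22
tcp_pos: [0.2343, -0.6033, 0.2757]
ee_rot: [-3.099, -0.437, 0.001]
contact_force: [0.1, -0.7, -0.3]
opening: 0.996
grasp_force: 0.0
invalid input: not JSON, or not a number
```

```bash
python3 -m jog '[{"claw":0,"x":0,"y":0,"z":-0.05,"wx":0,"wy":0,"wz":6.5},{"claw":0,"x":0,"y":0,"z":-0.05,"wx":0,"wy":0,"wz":6.5},{"claw":0,"x":0.03,"y":-0.05,"z":0,"wx":0,"wy":0,"wz":0},{"claw":0,"x":0.03,"y":-0.05,"z":0,"wx":0,"wy":0,"wz":0},{"claw":0,"x":0.03,"y":-0.05,"z":0,"wx":0,"wy":0,"wz":0},{"claw":0,"x":0.03,"y":-0.05,"z":0,"wx":0,"wy":0,"wz":0},{"claw":0,"x":0.03,"y":-0.05,"z":0,"wx":0,"wy":0,"wz":0},{"claw":0,"x":0.03,"y":-0.05,"z":0,"wx":0,"wy":0,"wz":0},{"claw":0,"x":0,"y":-0.05,"z":0,"wx":0,"wy":0,"wz":0},{"claw":0,"x":0,"y":-0.05,"z":0,"wx":0,"wy":0,"wz":0},{"claw":0,"x":0,"y":-0.05,"z":0,"wx":0,"wy":0,"wz":0},{"claw":0,"x":0,"y":-0.05,"z":0,"wx":0,"wy":0,"wz":0},{"claw":0,"x":0,"y":-0.05,"z":0,"wx":0,"wy":0,"wz":0},{"claw":0,"x":0,"y":-0.05,"z":0,"wx":0,"wy":0,"wz":0},{"claw":0,"x":0,"y":-0.05,"z":0,"wx":0,"wy":0,"wz":0},{"claw":0,"x":0,"y":-0.05,"z":0,"wx":0,"wy":0,"wz":0},{"claw":0,"x":0,"y":-0.05,"z":0,"wx":0,"wy":0,"wz":0},{"claw":0,"x":0,"y":0,"z":0,"wx":0,"wy":0,"wz":0},{"claw":0,"x":0,"y":0,"z":0,"wx":0,"wy":0,"wz":0}]'
python3 - <<'E'
from h import *
m=imaging.camera_model('wrist');w=imaging.camera('wrist')[:,:,::-1];t=imaging.camera('top')[:,:,::-1]
cv2.imwrite('pics/w1.png',w);cv2.imwrite('pics/t1.png',t);np.save('m1.npy',m,allow_pickle=True)
cv2.imwrite('pics/wt.png',np.hstack([cv2.resize(w,(400,300)),cv2.resize(t,(400,300))]))
print(telemetry.read_state()['q'])
E
```

```text
time: 2.6
tcp_pos: [0.3728, 0.1526, 0.3809]
ee_rot: [3.14, 0.088, -0.001]
contact_force: [-0.1, -0.0, -0.3]
opening: 1.004
grasp_force: 0.0
[ 1.03405245e-01 -4.57914685e-01  1.93861774e+00 -2.18269310e-04
  1.66119855e+00  1.62042736e+00]
```

View pics/wt.png

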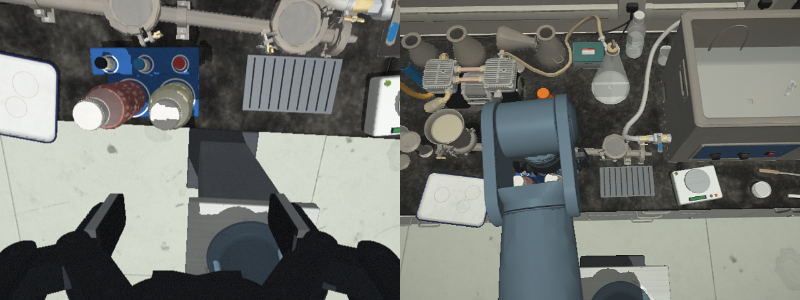

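The wrist view (left) shows the stand with the red bottle, the yellow bottle and the red vial (about (288,100) at full scale). The top view (right) now shows the mat clear at about (1003,290)/800-scale and the balance pan at about (700,183). I'll take one enlarged crop for precise pixels.

Run:
```python
from h import *
w=cv2.imread('pics/w1.png');t=cv2.imread('pics/t1.png')
A=cv2.resize(w[70:215,110:370],(780,435),interpolation=2)[:,:480+0]
A=cv2.resize(w[70:215,110:330],(440,290),interpolation=2)
A=cv2.copyMakeBorder(A,0,0,0,360,0)
B=cv2.resize(t[255:335,315:515],(800,320),interpolation=2)
cv2.imwrite('pics/c2.png',np.vstack([A,B[:310]]))
```

```text
(no output)
```

View pics/c2.png

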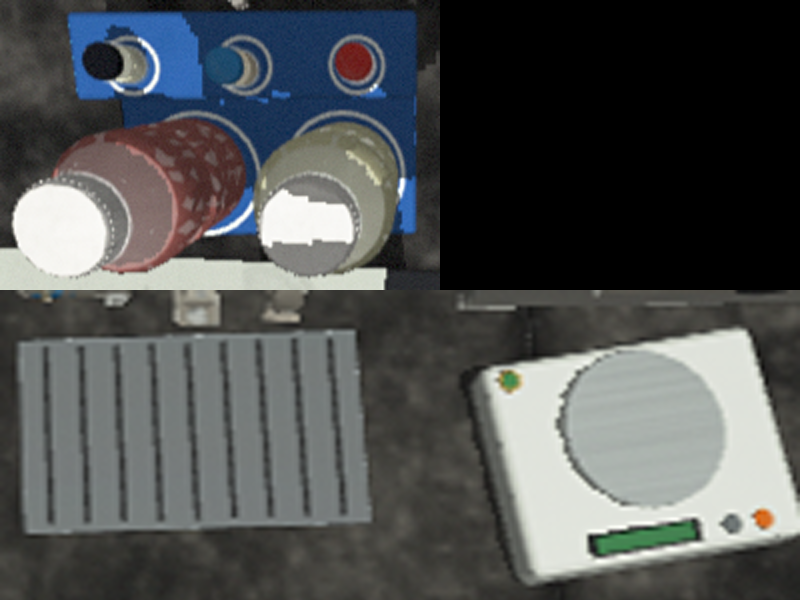

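The crop shows caps at crop pixels (308,225) yellow, (61,230) red and (354,62) red vial. The vial sits in the rightmost ring beside the blue (226,65) and black (102,61) caps. The full mat and the pan centre (643,428) are visible too.

Run:
```python
from h import *
m=np.load('m1.npy',allow_pickle=True).item()
W=lambda u,v,z:ray('wrist',110+u/2-.25,70+v/2-.25,z,m)
T=lambda u,v,z:ray('top',315+u/4-.4,255+(v-290)/4-.4,z)
print('yel',W(308,225,.22),'red',W(61,230,.22),'vial r',W(354,62,.125),'b',W(226,65,.125),'k',W(102,61,.125))
c=[T(20,342,.004),T(356,330,.004),T(371,521,.004),T(26,533,.004)];print('mat',c,np.mean(c,0));
print('pan',T(643,428,.05))
R=cv2.Rodrigues(m['rvec'])[0];print('cam',-R.T@m['tvec'])
```

```text
yel [0.3968 0.1937 0.22  ] red [0.3894 0.2892 0.22  ] vial r [0.4596 0.1845 0.125 ] b [0.4548 0.2456 0.125 ] k [0.4533 0.3046 0.125 ]
mat [array([0.4838, 0.0568, 0.004 ]), array([ 0.4869, -0.1326,  0.004 ]), array([ 0.3788, -0.1328,  0.004 ]), array([0.3761, 0.0555, 0.004 ])] [ 0.4314   -0.038275  0.004   ]
pan [ 0.4172 -0.272   0.05  ]
cam [0.44974132 0.15753256 0.52374124]
```

```bash
python3 -m jog '[{"claw":0,"x":0.0245,"y":-0.039,"z":0,"wx":0,"wy":0,"wz":0},{"claw":0,"x":0,"y":0,"z":0.05,"wx":0,"wy":0,"wz":0},{"claw":0,"x":0,"y":0,"z":0.05,"wx":0,"wy":0,"wz":0},{"claw":0,"x":0,"y":0,"z":0.03,"wx":0,"wy":0,"wz":0},{"claw":0,"x":0,"y":0,"z":0,"wx":0,"wy":0,"wz":0},{"claw":0,"x":0,"y":0,"z":0,"wx":0,"wy":0,"wz":0},{"claw":0,"x":0,"y":0,"z":0,"wx":0,"wy":0,"wz":0}]'
python3 - <<'E'
from h import *
m=imaging.camera_model('wrist');cv2.imwrite('pics/w2.png',imaging.camera('wrist')[:,:,::-1]);np.save('m2.npy',m,allow_pickle=True)
print(proj('wrist',[[.395,.193,.22],[.389,.289,.22]],m),telemetry.read_state()['q'])
E
```

```text
time: 3.58
tcp_pos: [0.3964, 0.193, 0.2534]
ee_rot: [-3.14, -0.086, -0.006]
contact_force: [-0.7, -0.3, -0.3]
opening: 1.0
grasp_force: 0.0
[[315.5 283. ]
 [117.8 284.2]] [ 1.95067979e-01 -2.95332652e-01  2.04771590e+00 -2.27718521e-05
  1.38603101e+00  1.71067189e+00]
```

View pics/w2.png

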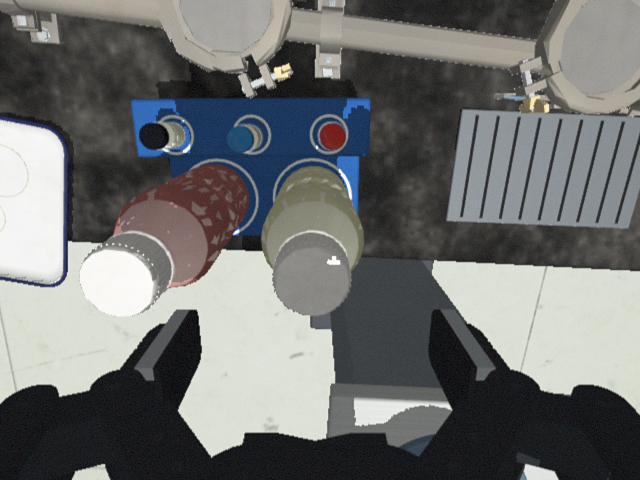

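The yellow cap is centred at (312,281), within 2 mm of my estimate at (315,283). The red cap is at (119,281), also in agreement.

```bash
python3 -m jog '[{"claw":0,"x":0,"y":-0.0015,"z":0.03,"wx":0,"wy":0,"wz":0},{"claw":0,"x":0,"y":0,"z":0.025,"wx":0,"wy":0,"wz":0},{"claw":0,"x":0,"y":0,"z":0.01,"wx":0,"wy":0,"wz":0},{"claw":0,"x":0,"y":0,"z":0,"wx":0,"wy":0,"wz":0},{"claw":0,"x":0,"y":0,"z":0,"wx":0,"wy":0,"wz":0},{"claw":1,"x":0,"y":0,"z":0,"wx":0,"wy":0,"wz":0},{"claw":1,"x":0,"y":0,"z":0,"wx":0,"wy":0,"wz":0},{"claw":1,"x":0,"y":0,"z":0,"wx":0,"wy":0,"wz":0},{"claw":1,"x":0,"y":0,"z":0,"wx":0,"wy":0,"wz":0},{"claw":1,"x":0,"y":0,"z":0,"wx":0,"wy":0,"wz":0},{"claw":1,"x":0,"y":0,"z":0,"wx":0,"wy":0,"wz":0},{"claw":1,"x":0,"y":0,"z":0,"wx":0,"wy":0,"wz":0},{"claw":1,"x":0,"y":0,"z":0,"wx":0,"wy":0,"wz":0}]' 60
```

```text
time: 5.25
tcp_pos: [0.3957, 0.195, 0.1872]
ee_rot: [-3.139, -0.087, -0.002]
contact_force: [-0.8, 2.4, 5.1]
opening: 0.446
grasp_force: 58.1
```

```bash
python3 -m jog '[{"claw":1,"x":0,"y":0,"z":-0.01,"wx":0,"wy":0,"wz":0},{"claw":1,"x":0,"y":0,"z":-0.02,"wx":0,"wy":0,"wz":0},{"claw":1,"x":0,"y":0,"z":-0.02,"wx":0,"wy":0,"wz":0},{"claw":1,"x":0,"y":0.0126,"z":0,"wx":0,"wy":0,"wz":0},{"claw":1,"x":0.002,"y":0.03,"z":0,"wx":0,"wy":0,"wz":0},{"claw":1,"x":0.002,"y":0.03,"z":0,"wx":0,"wy":0,"wz":0},{"claw":1,"x":0.002,"y":0.03,"z":0,"wx":0,"wy":0,"wz":0},{"claw":1,"x":0.002,"y":0.03,"z":0,"wx":0,"wy":0,"wz":0},{"claw":1,"x":0.002,"y":0.03,"z":0,"wx":0,"wy":0,"wz":0},{"claw":1,"x":0.002,"y":0.03,"z":0,"wx":0,"wy":0,"wz":0},{"claw":1,"x":0.002,"y":0.03,"z":0,"wx":0,"wy":0,"wz":0},{"claw":1,"x":0.003,"y":0.03,"z":0,"wx":0,"wy":0,"wz":0},{"claw":1,"x":0.003,"y":0.02,"z":0,"wx":0,"wy":0,"wz":0},{"claw":1,"x":0,"y":0.01,"z":0,"wx":0,"wy":0,"wz":0},{"claw":1,"x":0,"y":0,"z":0,"wx":0,"wy":0,"wz":0},{"claw":1,"x":0,"y":0,"z":0,"wx":0,"wy":0,"wz":0}]'
python3 - <<'E'
from h import *
a=imaging.camera('scene')[:,:,::-1];b=imaging.camera('wrist')[:,:,::-1]
cv2.imwrite('pics/l1.png',np.hstack([cv2.resize(b,(400,300)),a[130:430,200:600]]))
E
```

```text
time: 7.25
tcp_pos: [0.4304, -0.0859, 0.2358]
ee_rot: [-3.14, -0.088, 0.001]
contact_force: [0.9, 0.9, -5.8]
opening: 0.442
grasp_force: 57.7
```

View pics/l1.png

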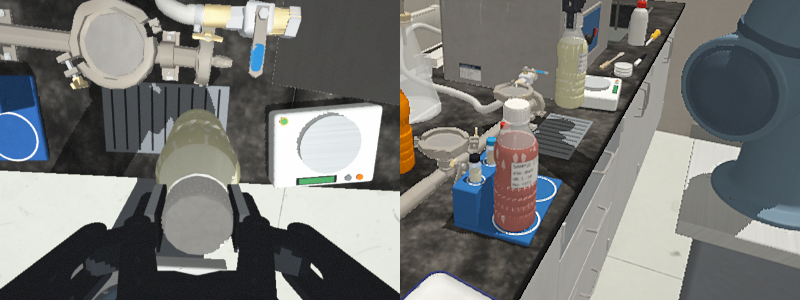

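The yellow bottle hangs upright in the gripper above the mat (left view). Lowering it.

```bash
python3 -m jog '[{"claw":1,"x":0,"y":0,"z":0.025,"wx":0,"wy":0,"wz":0},{"claw":1,"x":0,"y":0,"z":0.02,"wx":0,"wy":0,"wz":0},{"claw":1,"x":0,"y":0,"z":0.006,"wx":0,"wy":0,"wz":0},{"claw":1,"x":0,"y":0,"z":0.0025,"wx":0,"wy":0,"wz":0},{"claw":1,"x":0,"y":0,"z":0.0015,"wx":0,"wy":0,"wz":0},{"claw":1,"x":0,"y":0,"z":0.001,"wx":0,"wy":0,"wz":0},{"claw":1,"x":0,"y":0,"z":0,"wx":0,"wy":0,"wz":0},{"claw":1,"x":0,"y":0,"z":0,"wx":0,"wy":0,"wz":0}]'
```

```text
time: 8.35
tcp_pos: [0.431, -0.0865, 0.1805]
ee_rot: [3.14, 0.087, 0.001]
contact_force: [-0.6, 0.8, -4.4]
opening: 0.447
grasp_force: 57.7
```

```bash
python3 -m jog '[{"claw":1,"x":0,"y":0,"z":0.001,"wx":0,"wy":0,"wz":0},{"claw":1,"x":0,"y":0,"z":0.0005,"wx":0,"wy":0,"wz":0},{"claw":1,"x":0,"y":0,"z":0,"wx":0,"wy":0,"wz":0}]'; python3 -m jog '[{"claw":0.6,"x":0,"y":0,"z":0,"wx":0,"wy":0,"wz":0},{"claw":0.4,"x":0,"y":0,"z":0,"wx":0,"wy":0,"wz":0},{"claw":0,"x":0,"y":0,"z":0,"wx":0,"wy":0,"wz":0},{"claw":0,"x":0,"y":0,"z":0,"wx":0,"wy":0,"wz":0},{"claw":0,"x":0,"y":0,"z":0,"wx":0,"wy":0,"wz":0},{"claw":0,"x":0,"y":0,"z":0,"wx":0,"wy":0,"wz":0},{"claw":0,"x":0,"y":0,"z":-0.02,"wx":0,"wy":0,"wz":0},{"claw":0,"x":0,"y":0,"z":-0.05,"wx":0,"wy":0,"wz":0},{"claw":0,"x":0,"y":0,"z":-0.03,"wx":0,"wy":0,"wz":0},{"claw":0,"x":0,"y":0,"z":0,"wx":0,"wy":0,"wz":0},{"claw":0,"x":0,"y":0,"z":0,"wx":0,"wy":0,"wz":0}]'
```

```text
time: 8.72
tcp_pos: [0.4312, -0.0866, 0.1793]
ee_rot: [3.14, 0.087, 0.002]
contact_force: [0.2, 0.2, -1.5]
opening: 0.448
grasp_force: 58.6
time: 10.1
tcp_pos: [0.4303, -0.0862, 0.2776]
ee_rot: [-3.14, -0.087, 0.003]
contact_force: [-0.4, 0.6, -0.3]
opening: 1.001
grasp_force: 0.0
```

```bash
python3 -m jog '[{"claw":0,"x":-0.0206,"y":-0.0167,"z":0,"wx":0,"wy":0,"wz":0},{"claw":0,"x":0,"y":-0.045,"z":0,"wx":0,"wy":0,"wz":0},{"claw":0,"x":0,"y":-0.045,"z":0,"wx":0,"wy":0,"wz":0},{"claw":0,"x":0,"y":-0.045,"z":0,"wx":0,"wy":0,"wz":0},{"claw":0,"x":0,"y":-0.045,"z":0,"wx":0,"wy":0,"wz":0},{"claw":0,"x":0,"y":-0.045,"z":0,"wx":0,"wy":0,"wz":0},{"claw":0,"x":0,"y":-0.045,"z":0,"wx":0,"wy":0,"wz":0},{"claw":0,"x":0,"y":-0.045,"z":0,"wx":0,"wy":0,"wz":0},{"claw":0,"x":0,"y":-0.045,"z":0,"wx":0,"wy":0,"wz":0},{"claw":0,"x":0,"y":0,"z":0.025,"wx":0,"wy":0,"wz":0},{"claw":0,"x":0,"y":0,"z":0,"wx":0,"wy":0,"wz":0},{"claw":0,"x":0,"y":0,"z":0,"wx":0,"wy":0,"wz":0}]'
python3 - <<'E'
from h import *
m=imaging.camera_model('wrist');cv2.imwrite('pics/w3.png',imaging.camera('wrist')[:,:,::-1]);np.save('m3.npy',m,allow_pickle=True)
a=imaging.camera('wrist');print(proj('wrist',[[.389,.289,.22]],m))
t=imaging.camera('top')[:,:,::-1]
cv2.imwrite('pics/w3b.png',np.hstack([cv2.resize(a[:,:,::-1],(400,300)),cv2.resize(t[200:350,300:500],(400,300))]))
E
```

```text
time: 11.6
tcp_pos: [0.3892, 0.2881, 0.2534]
ee_rot: [3.14, 0.086, -0.002]
contact_force: [0.2, -0.1, -0.4]
opening: 0.997
grasp_force: 0.0
[[313.7 280.3]]
```

View pics/w3b.png

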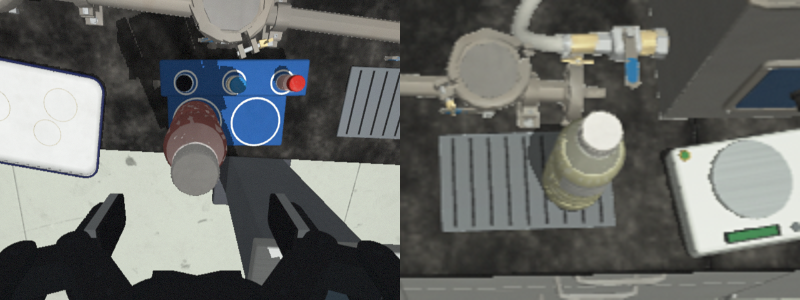

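The red cap is at about (312,274) in the full wrist image, roughly 2–3 mm further in +x than estimated. The yellow bottle stands upright on the mat (right view).

```bash
python3 -m jog '[{"claw":0,"x":0.002,"y":-0.001,"z":0.03,"wx":0,"wy":0,"wz":0},{"claw":0,"x":0,"y":0,"z":0.025,"wx":0,"wy":0,"wz":0},{"claw":0,"x":0,"y":0,"z":0.01,"wx":0,"wy":0,"wz":0},{"claw":0,"x":0,"y":0,"z":0,"wx":0,"wy":0,"wz":0},{"claw":0,"x":0,"y":0,"z":0,"wx":0,"wy":0,"wz":0},{"claw":1,"x":0,"y":0,"z":0,"wx":0,"wy":0,"wz":0},{"claw":1,"x":0,"y":0,"z":0,"wx":0,"wy":0,"wz":0},{"claw":1,"x":0,"y":0,"z":0,"wx":0,"wy":0,"wz":0},{"claw":1,"x":0,"y":0,"z":0,"wx":0,"wy":0,"wz":0},{"claw":1,"x":0,"y":0,"z":0,"wx":0,"wy":0,"wz":0},{"claw":1,"x":0,"y":0,"z":0,"wx":0,"wy":0,"wz":0},{"claw":1,"x":0,"y":0,"z":0,"wx":0,"wy":0,"wz":0},{"claw":1,"x":0,"y":0,"z":0,"wx":0,"wy":0,"wz":0}]' 60
```

```text
time: 13.38
tcp_pos: [0.3918, 0.2898, 0.1898]
ee_rot: [-3.14, -0.087, -0.002]
contact_force: [-1.2, -0.1, 5.7]
opening: 0.446
grasp_force: 58.0
```

```bash
python3 -m jog '[{"claw":1,"x":0,"y":0,"z":-0.01,"wx":0,"wy":0,"wz":0},{"claw":1,"x":0,"y":0,"z":-0.02,"wx":0,"wy":0,"wz":0},{"claw":1,"x":0,"y":0,"z":-0.02,"wx":0,"wy":0,"wz":0},{"claw":1,"x":0,"y":0.0114,"z":0,"wx":0,"wy":0,"wz":0},{"claw":1,"x":0.003,"y":0.03,"z":0,"wx":0,"wy":0,"wz":0},{"claw":1,"x":0.003,"y":0.03,"z":0,"wx":0,"wy":0,"wz":0},{"claw":1,"x":0.003,"y":0.03,"z":0,"wx":0,"wy":0,"wz":0},{"claw":1,"x":0.003,"y":0.03,"z":0,"wx":0,"wy":0,"wz":0},{"claw":1,"x":0.003,"y":0.03,"z":0,"wx":0,"wy":0,"wz":0},{"claw":1,"x":0.003,"y":0.03,"z":0,"wx":0,"wy":0,"wz":0},{"claw":1,"x":0.003,"y":0.03,"z":0,"wx":0,"wy":0,"wz":0},{"claw":1,"x":0.0027,"y":0.03,"z":0,"wx":0,"wy":0,"wz":0},{"claw":1,"x":0,"y":0.02,"z":0,"wx":0,"wy":0,"wz":0},{"claw":1,"x":0,"y":0.01,"z":0,"wx":0,"wy":0,"wz":0},{"claw":1,"x":0,"y":0,"z":0,"wx":0,"wy":0,"wz":0},{"claw":1,"x":0,"y":0,"z":0,"wx":0,"wy":0,"wz":0}]'
```

```text
time: 15.38
tcp_pos: [0.4302, 0.0105, 0.2384]
ee_rot: [-3.14, -0.088, 0.001]
contact_force: [0.2, 0.8, -4.6]
opening: 0.444
grasp_force: 58.1
```

```bash
python3 -m jog '[{"claw":1,"x":0,"y":0,"z":0.025,"wx":0,"wy":0,"wz":0},{"claw":1,"x":0,"y":0,"z":0.02,"wx":0,"wy":0,"wz":0},{"claw":1,"x":0,"y":0,"z":0.008,"wx":0,"wy":0,"wz":0},{"claw":1,"x":0,"y":0,"z":0.0025,"wx":0,"wy":0,"wz":0},{"claw":1,"x":0,"y":0,"z":0.001,"wx":0,"wy":0,"wz":0},{"claw":1,"x":0,"y":0,"z":0.001,"wx":0,"wy":0,"wz":0},{"claw":1,"x":0,"y":0,"z":0,"wx":0,"wy":0,"wz":0},{"claw":1,"x":0,"y":0,"z":0,"wx":0,"wy":0,"wz":0}]'
```

```text
time: 16.38
tcp_pos: [0.4314, 0.0097, 0.1824]
ee_rot: [3.14, 0.087, 0.004]
contact_force: [0.7, -0.6, 0.4]
opening: 0.442
grasp_force: 59.5
```

```bash
python3 -m jog '[{"claw":0.6,"x":0,"y":0,"z":0,"wx":0,"wy":0,"wz":0},{"claw":0.4,"x":0,"y":0,"z":0,"wx":0,"wy":0,"wz":0},{"claw":0,"x":0,"y":0,"z":0,"wx":0,"wy":0,"wz":0},{"claw":0,"x":0,"y":0,"z":0,"wx":0,"wy":0,"wz":0},{"claw":0,"x":0,"y":0,"z":0,"wx":0,"wy":0,"wz":0},{"claw":0,"x":0,"y":0,"z":0,"wx":0,"wy":0,"wz":0},{"claw":0,"x":0,"y":0,"z":-0.02,"wx":0,"wy":0,"wz":0},{"claw":0,"x":0,"y":0,"z":-0.05,"wx":0,"wy":0,"wz":0},{"claw":0.3,"x":0,"y":0,"z":-0.03,"wx":0,"wy":0,"wz":0},{"claw":0.4,"x":0.0375,"y":-0.022,"z":0,"wx":0,"wy":0,"wz":0},{"claw":0.5,"x":0,"y":-0.05,"z":0,"wx":0,"wy":0,"wz":0},{"claw":0.5,"x":0,"y":-0.05,"z":0,"wx":0,"wy":0,"wz":0},{"claw":0.5,"x":0,"y":-0.05,"z":0,"wx":0,"wy":0,"wz":0},{"claw":0.5,"x":0,"y":0,"z":0.05,"wx":0,"wy":0,"wz":0},{"claw":0.5,"x":0,"y":0,"z":0.04,"wx":0,"wy":0,"wz":0},{"claw":0.5,"x":0,"y":0,"z":0,"wx":0,"wy":0,"wz":0},{"claw":0.5,"x":0,"y":0,"z":0,"wx":0,"wy":0,"wz":0},{"claw":0.5,"x":0,"y":0,"z":0,"wx":0,"wy":0,"wz":0}]' 20
python3 - <<'E'
from h import *
m=imaging.camera_model('wrist');a=imaging.camera('wrist')[:,:,::-1];t=imaging.camera('top')[:,:,::-1]
print(proj('wrist',[[.459,.184,.125],[.459,.184,.08]],m));cv2.imwrite('pics/w4.png',a)
cv2.imwrite('pics/w4b.png',np.hstack([cv2.resize(a,(560,420)),cv2.copyMakeBorder(cv2.resize(t[200:350,320:450],(240,277)),0,143,0,0,0)]))
E
```

```text
time: 18.62
tcp_pos: [0.4599, 0.1839, 0.1937]
ee_rot: [-3.14, -0.087, -0.006]
contact_force: [-0.2, -0.3, 0.3]
opening: 0.499
grasp_force: 0.0
[[315.2 257.1]
 [315.1 234.4]]
```

View pics/w4b.png

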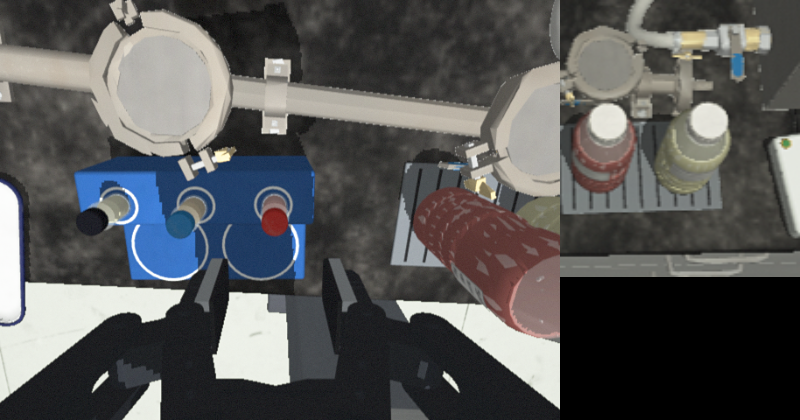

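The red cap is at about (314,254) in the full wrist image, as predicted, and between the fingers. Both bottles stand on the mat. I'll check the height of the flange behind the stand before descending.

Run:
```python
from h import *
P=lambda m:m['mtx']@np.hstack([cv2.Rodrigues(m['rvec'])[0],m['tvec'].reshape(3,1)])
a,b=imaging.camera_model('top'),imaging.camera_model('scene')
for u,v in [((221,228),(245,267)),((240,172),(0,0))][:1]:
    X=cv2.triangulatePoints(P(a),P(b),np.float64(u).reshape(2,1),np.float64(v).reshape(2,1))[:,0];print(X[:3]/X[3])
```

```text
[0.54038476 0.25748684 0.11246403]
```

```bash
python3 -m jog '[{"claw":0.5,"x":0,"y":0,"z":0.03,"wx":0,"wy":0,"wz":0},{"claw":0.5,"x":0,"y":0,"z":0.03,"wx":0,"wy":0,"wz":0},{"claw":0.5,"x":0,"y":0,"z":0.025,"wx":0,"wy":0,"wz":0},{"claw":0.5,"x":0,"y":0,"z":0.015,"wx":0,"wy":0,"wz":0},{"claw":0.5,"x":0,"y":0,"z":0,"wx":0,"wy":0,"wz":0},{"claw":0.5,"x":0,"y":0,"z":0,"wx":0,"wy":0,"wz":0},{"claw":1,"x":0,"y":0,"z":0,"wx":0,"wy":0,"wz":0},{"claw":1,"x":0,"y":0,"z":0,"wx":0,"wy":0,"wz":0},{"claw":1,"x":0,"y":0,"z":0,"wx":0,"wy":0,"wz":0},{"claw":1,"x":0,"y":0,"z":0,"wx":0,"wy":0,"wz":0},{"claw":1,"x":0,"y":0,"z":0,"wx":0,"wy":0,"wz":0},{"claw":1,"x":0,"y":0,"z":0,"wx":0,"wy":0,"wz":0}]' 20
```

```text
time: 20.23
tcp_pos: [0.4593, 0.184, 0.0924]
ee_rot: [-3.14, -0.087, -0.003]
contact_force: [-1.2, 0.1, 6.1]
opening: 0.224
grasp_force: 20.4
```

```bash
python3 -m jog '[{"claw":1,"x":0,"y":0,"z":-0.015,"wx":0,"wy":0,"wz":0},{"claw":1,"x":0,"y":0,"z":-0.04,"wx":0,"wy":0,"wz":0},{"claw":1,"x":0,"y":0,"z":-0.04,"wx":0,"wy":0,"wz":0},{"claw":1,"x":0,"y":0,"z":-0.04,"wx":0,"wy":0,"wz":0},{"claw":1,"x":0,"y":0,"z":-0.04,"wx":0,"wy":0,"wz":0},{"claw":1,"x":-0.007,"y":0.02,"z":0,"wx":0,"wy":0,"wz":0},{"claw":1,"x":-0.01,"y":0.04,"z":0,"wx":0,"wy":0,"wz":0},{"claw":1,"x":-0.01,"y":0.04,"z":0,"wx":0,"wy":0,"wz":0},{"claw":1,"x":-0.01,"y":0.04,"z":0,"wx":0,"wy":0,"wz":0},{"claw":1,"x":-0.01,"y":0.04,"z":0,"wx":0,"wy":0,"wz":0},{"claw":1,"x":-0.01,"y":0.04,"z":0,"wx":0,"wy":0,"wz":0},{"claw":1,"x":-0.01,"y":0.04,"z":0,"wx":0,"wy":0,"wz":0},{"claw":1,"x":0,"y":0.04,"z":0,"wx":0,"wy":0,"wz":0},{"claw":1,"x":0,"y":0.04,"z":0,"wx":0,"wy":0,"wz":0},{"claw":1,"x":0,"y":0.04,"z":0,"wx":0,"wy":0,"wz":0},{"claw":1,"x":0,"y":0.04,"z":0,"wx":0,"wy":0,"wz":0},{"claw":1,"x":0,"y":0.0328,"z":0,"wx":0,"wy":0,"wz":0},{"claw":1,"x":0,"y":0,"z":0,"wx":0,"wy":0,"wz":0},{"claw":1,"x":0,"y":0,"z":0,"wx":0,"wy":0,"wz":0}]'
python3 -m jog '[{"claw":1,"x":0,"y":0,"z":0.04,"wx":0,"wy":0,"wz":0},{"claw":1,"x":0,"y":0,"z":0.04,"wx":0,"wy":0,"wz":0},{"claw":1,"x":0,"y":0,"z":0.04,"wx":0,"wy":0,"wz":0},{"claw":1,"x":0,"y":0,"z":0.02,"wx":0,"wy":0,"wz":0},{"claw":1,"x":0,"y":0,"z":0,"wx":0,"wy":0,"wz":0},{"claw":1,"x":0,"y":0,"z":0,"wx":0,"wy":0,"wz":0},{"claw":1,"x":0,"y":0,"z":0,"wx":0,"wy":0,"wz":0}]'
python3 - <<'E'
from h import *
a=imaging.camera('wrist')[:,:,::-1];t=imaging.camera('top')[:,:,::-1];s=imaging.camera('scene')[:,:,::-1]
cv2.imwrite('pics/w5.png',np.hstack([cv2.resize(a,(480,360)),cv2.resize(s[130:250,330:437],(320,360))]))
E
```

```text
time: 22.6
tcp_pos: [0.4166, -0.2714, 0.2664]
ee_rot: [-3.14, -0.088, 0.0]
contact_force: [0.4, 0.4, -0.2]
opening: 0.223
grasp_force: 19.8
time: 23.48
tcp_pos: [0.4175, -0.2725, 0.1279]
ee_rot: [3.138, 0.088, 0.003]
contact_force: [0.2, 0.5, 0.7]
opening: 0.228
grasp_force: 19.8
```

View pics/w5.png

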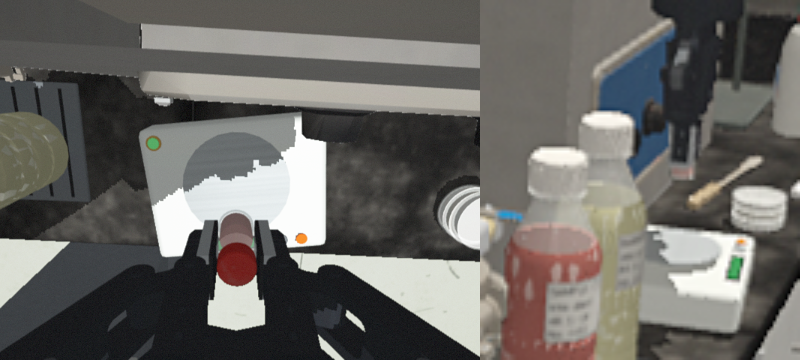

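The vial is held upright by the fingers and is aligned with the pan. Lowering it.

```bash
python3 -m jog '[{"claw":1,"x":0,"y":0,"z":0.03,"wx":0,"wy":0,"wz":0},{"claw":1,"x":0,"y":0,"z":0.02,"wx":0,"wy":0,"wz":0},{"claw":1,"x":0,"y":0,"z":0.01,"wx":0,"wy":0,"wz":0},{"claw":1,"x":0,"y":0,"z":0.003,"wx":0,"wy":0,"wz":0},{"claw":1,"x":0,"y":0,"z":0.001,"wx":0,"wy":0,"wz":0},{"claw":1,"x":0,"y":0,"z":0.0005,"wx":0,"wy":0,"wz":0},{"claw":1,"x":0,"y":0,"z":0,"wx":0,"wy":0,"wz":0},{"claw":1,"x":0,"y":0,"z":0,"wx":0,"wy":0,"wz":0}]'
```

```text
time: 24.62
tcp_pos: [0.4171, -0.2725, 0.0624]
ee_rot: [3.139, 0.087, 0.001]
contact_force: [0.2, 0.4, 1.2]
opening: 0.227
grasp_force: 20.0
```

```bash
python3 -m jog '[{"claw":0.72,"x":0,"y":0,"z":0,"wx":0,"wy":0,"wz":0},{"claw":0.65,"x":0,"y":0,"z":0,"wx":0,"wy":0,"wz":0},{"claw":0.5,"x":0,"y":0,"z":0,"wx":0,"wy":0,"wz":0},{"claw":0.4,"x":0,"y":0,"z":0,"wx":0,"wy":0,"wz":0},{"claw":0.4,"x":0,"y":0,"z":0,"wx":0,"wy":0,"wz":0},{"claw":0.4,"x":0,"y":0,"z":0,"wx":0,"wy":0,"wz":0},{"claw":0.4,"x":0,"y":0,"z":-0.02,"wx":0,"wy":0,"wz":0},{"claw":0.4,"x":0,"y":0,"z":-0.05,"wx":0,"wy":0,"wz":0},{"claw":0,"x":0,"y":0,"z":-0.05,"wx":0,"wy":0,"wz":0},{"claw":0,"x":0,"y":0,"z":-0.05,"wx":0,"wy":0,"wz":0},{"claw":0,"x":0,"y":0,"z":-0.045,"wx":0,"wy":0,"wz":0},{"claw":0,"x":0,"y":0,"z":0,"wx":0,"wy":0,"wz":0},{"claw":0,"x":0,"y":0,"z":0,"wx":0,"wy":0,"wz":0}]'
python3 - <<'E'
from h import *
m=imaging.camera_model('wrist');a=imaging.camera('wrist')[:,:,::-1]
cv2.imwrite('pics/w6.png',a);print(proj('wrist',[[.4315,.0097,.212],[.4312,-.0866,.212],[.417,-.272,.095],[.417,-.272,.05]],m))
E
```

```text
time: 26.25
tcp_pos: [0.4164, -0.2717, 0.276]
ee_rot: [-3.139, -0.087, 0.001]
contact_force: [-0.7, -0.7, -0.1]
opening: 0.998
grasp_force: 0.0
[[-207.4  203.8]
 [ -25.2  214.2]
 [ 315.8  208.7]
 [ 315.7  197.7]]
```

View pics/w6.png

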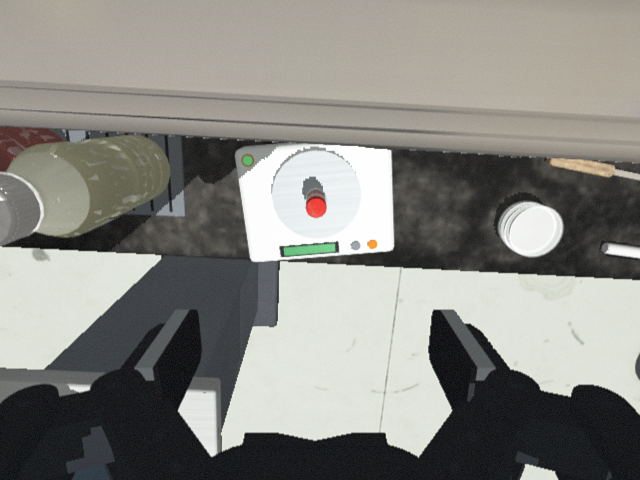

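The red-capped vial stands upright at the pan centre (cap at (316,207)). Now I'll return the red bottle.

```bash
python3 -m jog '[{"claw":0,"x":0.0305,"y":-0.04,"z":0,"wx":0,"wy":0,"wz":0},{"claw":0,"x":0,"y":-0.04,"z":0,"wx":0,"wy":0,"wz":0},{"claw":0,"x":0,"y":-0.04,"z":0,"wx":0,"wy":0,"wz":0},{"claw":0,"x":0,"y":-0.04,"z":0,"wx":0,"wy":0,"wz":0},{"claw":0,"x":0,"y":-0.04,"z":0,"wx":0,"wy":0,"wz":0},{"claw":0,"x":0,"y":-0.04,"z":0,"wx":0,"wy":0,"wz":0},{"claw":0,"x":0,"y":-0.04,"z":0,"wx":0,"wy":0,"wz":0},{"claw":0,"x":0,"y":0,"z":0,"wx":0,"wy":0,"wz":0},{"claw":0,"x":0,"y":0,"z":0,"wx":0,"wy":0,"wz":0}]'
python3 -m jog '[{"claw":0,"x":0,"y":0,"z":0.03,"wx":0,"wy":0,"wz":0},{"claw":0,"x":0,"y":0,"z":0.03,"wx":0,"wy":0,"wz":0},{"claw":0,"x":0,"y":0,"z":0.025,"wx":0,"wy":0,"wz":0},{"claw":0,"x":0,"y":0,"z":0.008,"wx":0,"wy":0,"wz":0},{"claw":0,"x":0,"y":0,"z":0,"wx":0,"wy":0,"wz":0},{"claw":0,"x":0,"y":0,"z":0,"wx":0,"wy":0,"wz":0},{"claw":1,"x":0,"y":0,"z":0,"wx":0,"wy":0,"wz":0},{"claw":1,"x":0,"y":0,"z":0,"wx":0,"wy":0,"wz":0},{"claw":1,"x":0,"y":0,"z":0,"wx":0,"wy":0,"wz":0},{"claw":1,"x":0,"y":0,"z":0,"wx":0,"wy":0,"wz":0},{"claw":1,"x":0,"y":0,"z":0,"wx":0,"wy":0,"wz":0},{"claw":1,"x":0,"y":0,"z":0,"wx":0,"wy":0,"wz":0},{"claw":1,"x":0,"y":0,"z":0,"wx":0,"wy":0,"wz":0},{"claw":1,"x":0,"y":0,"z":0,"wx":0,"wy":0,"wz":0}]' 60
```

```text
time: 27.42
tcp_pos: [0.4312, 0.0091, 0.2755]
ee_rot: [-3.14, -0.088, 0.004]
contact_force: [0.3, 0.4, -0.3]
opening: 0.998
grasp_force: 0.0
time: 29.18
tcp_pos: [0.4322, 0.0092, 0.1846]
ee_rot: [3.14, 0.088, 0.002]
contact_force: [-0.0, 0.5, 4.8]
opening: 0.43
grasp_force: 60.5
```

```bash
python3 -m jog '[{"claw":1,"x":0,"y":0,"z":-0.01,"wx":0,"wy":0,"wz":0},{"claw":1,"x":0,"y":0,"z":-0.02,"wx":0,"wy":0,"wz":0},{"claw":1,"x":0,"y":0,"z":-0.02,"wx":0,"wy":0,"wz":0},{"claw":1,"x":-0.008,"y":-0.0114,"z":0,"wx":0,"wy":0,"wz":0},{"claw":1,"x":-0.008,"y":-0.03,"z":0,"wx":0,"wy":0,"wz":0},{"claw":1,"x":-0.008,"y":-0.03,"z":0,"wx":0,"wy":0,"wz":0},{"claw":1,"x":0,"y":-0.03,"z":0,"wx":0,"wy":0,"wz":0},{"claw":1,"x":0,"y":-0.03,"z":0,"wx":0,"wy":0,"wz":0},{"claw":1,"x":0,"y":-0.03,"z":0,"wx":0,"wy":0,"wz":0},{"claw":1,"x":0,"y":-0.03,"z":0,"wx":0,"wy":0,"wz":0},{"claw":1,"x":0,"y":-0.03,"z":0,"wx":0,"wy":0,"wz":0},{"claw":1,"x":0,"y":-0.03,"z":0,"wx":0,"wy":0,"wz":0},{"claw":1,"x":0,"y":-0.02,"z":0,"wx":0,"wy":0,"wz":0},{"claw":1,"x":0,"y":-0.0105,"z":0,"wx":0,"wy":0,"wz":0},{"claw":1,"x":0,"y":0,"z":0,"wx":0,"wy":0,"wz":0},{"claw":1,"x":0,"y":0,"z":0,"wx":0,"wy":0,"wz":0}]'
python3 -m jog '[{"claw":1,"x":0,"y":0,"z":0.02,"wx":0,"wy":0,"wz":0},{"claw":1,"x":0,"y":0,"z":0.015,"wx":0,"wy":0,"wz":0},{"claw":1,"x":0,"y":0,"z":0.004,"wx":0,"wy":0,"wz":0},{"claw":1,"x":0,"y":0,"z":0,"wx":0,"wy":0,"wz":0},{"claw":1,"x":0,"y":0,"z":0,"wx":0,"wy":0,"wz":0}]'
```

```text
time: 31.18
tcp_pos: [0.3917, 0.2887, 0.2333]
ee_rot: [3.14, 0.087, -0.001]
contact_force: [-0.2, 0.0, -5.6]
opening: 0.428
grasp_force: 60.4
time: 31.8
tcp_pos: [0.3925, 0.2895, 0.1956]
ee_rot: [-3.14, -0.087, -0.002]
contact_force: [0.2, -0.9, -4.3]
opening: 0.427
grasp_force: 60.4
```

```bash
python3 -m jog '[{"claw":1,"x":0,"y":0,"z":0.0015,"wx":0,"wy":0,"wz":0},{"claw":1,"x":0,"y":0,"z":0.001,"wx":0,"wy":0,"wz":0},{"claw":1,"x":0,"y":0,"z":0,"wx":0,"wy":0,"wz":0},{"claw":1,"x":0,"y":0,"z":0,"wx":0,"wy":0,"wz":0}]'
```

```text
time: 32.3
tcp_pos: [0.3923, 0.2895, 0.1928]
ee_rot: [-3.14, -0.088, -0.001]
contact_force: [-0.6, -1.5, -3.0]
opening: 0.429
grasp_force: 60.9
```

```bash
python3 -m jog '[{"claw":1,"x":0,"y":0,"z":0.001,"wx":0,"wy":0,"wz":0},{"claw":1,"x":0,"y":0,"z":0,"wx":0,"wy":0,"wz":0},{"claw":0.6,"x":0,"y":0,"z":0,"wx":0,"wy":0,"wz":0},{"claw":0.4,"x":0,"y":0,"z":0,"wx":0,"wy":0,"wz":0},{"claw":0,"x":0,"y":0,"z":0,"wx":0,"wy":0,"wz":0},{"claw":0,"x":0,"y":0,"z":0,"wx":0,"wy":0,"wz":0},{"claw":0,"x":0,"y":0,"z":0,"wx":0,"wy":0,"wz":0},{"claw":0,"x":0,"y":0,"z":-0.02,"wx":0,"wy":0,"wz":0},{"claw":0,"x":0,"y":0,"z":-0.04,"wx":0,"wy":0,"wz":0},{"claw":0,"x":0,"y":0,"z":-0.03,"wx":0,"wy":0,"wz":0},{"claw":0,"x":0.0181,"y":0.0575,"z":0,"wx":0,"wy":0,"wz":0},{"claw":0,"x":0,"y":0.055,"z":0,"wx":0,"wy":0,"wz":0},{"claw":0,"x":0,"y":0.055,"z":0,"wx":0,"wy":0,"wz":0},{"claw":0,"x":0,"y":0.055,"z":0,"wx":0,"wy":0,"wz":0},{"claw":0,"x":0,"y":0.055,"z":0,"wx":0,"wy":0,"wz":0},{"claw":0,"x":0,"y":0.055,"z":0,"wx":0,"wy":0,"wz":0},{"claw":0,"x":0,"y":0.045,"z":0,"wx":0,"wy":0,"wz":0},{"claw":0,"x":0,"y":0,"z":0,"wx":0,"wy":0,"wz":0},{"claw":0,"x":0,"y":0,"z":0,"wx":0,"wy":0,"wz":0}]'
```

```text
time: 34.67
tcp_pos: [0.431, -0.0862, 0.2811]
ee_rot: [-3.14, -0.087, 0.0]
contact_force: [0.1, 0.4, 1.1]
opening: 1.002
grasp_force: 0.0
```

Descend to 0.181 and grip yellow.

```bash
python3 -m jog '[{"claw":0,"x":0,"y":0,"z":0.04,"wx":0,"wy":0,"wz":0},{"claw":0,"x":0,"y":0,"z":0.03,"wx":0,"wy":0,"wz":0},{"claw":0,"x":0,"y":0,"z":0.022,"wx":0,"wy":0,"wz":0},{"claw":0,"x":0,"y":0,"z":0.008,"wx":0,"wy":0,"wz":0},{"claw":0,"x":0,"y":0,"z":0,"wx":0,"wy":0,"wz":0},{"claw":0,"x":0,"y":0,"z":0,"wx":0,"wy":0,"wz":0},{"claw":1,"x":0,"y":0,"z":0,"wx":0,"wy":0,"wz":0},{"claw":1,"x":0,"y":0,"z":0,"wx":0,"wy":0,"wz":0},{"claw":1,"x":0,"y":0,"z":0,"wx":0,"wy":0,"wz":0},{"claw":1,"x":0,"y":0,"z":0,"wx":0,"wy":0,"wz":0},{"claw":1,"x":0,"y":0,"z":0,"wx":0,"wy":0,"wz":0},{"claw":1,"x":0,"y":0,"z":0,"wx":0,"wy":0,"wz":0},{"claw":1,"x":0,"y":0,"z":0,"wx":0,"wy":0,"wz":0},{"claw":1,"x":0,"y":0,"z":0,"wx":0,"wy":0,"wz":0}]' 60
```

```text
time: 36.42
tcp_pos: [0.4317, -0.0869, 0.1821]
ee_rot: [3.14, 0.087, 0.003]
contact_force: [0.5, 0.3, 6.0]
opening: 0.432
grasp_force: 58.4
```

```bash
python3 -m jog '[{"claw":1,"x":0,"y":0,"z":-0.01,"wx":0,"wy":0,"wz":0},{"claw":1,"x":0,"y":0,"z":-0.02,"wx":0,"wy":0,"wz":0},{"claw":1,"x":0,"y":0,"z":-0.02,"wx":0,"wy":0,"wz":0},{"claw":1,"x":-0.0068,"y":-0.0133,"z":0,"wx":0,"wy":0,"wz":0},{"claw":1,"x":-0.0068,"y":-0.03,"z":0,"wx":0,"wy":0,"wz":0},{"claw":1,"x":-0.0068,"y":-0.03,"z":0,"wx":0,"wy":0,"wz":0},{"claw":1,"x":0,"y":-0.03,"z":0,"wx":0,"wy":0,"wz":0},{"claw":1,"x":0,"y":-0.03,"z":0,"wx":0,"wy":0,"wz":0},{"claw":1,"x":0,"y":-0.03,"z":0,"wx":0,"wy":0,"wz":0},{"claw":1,"x":0,"y":-0.03,"z":0,"wx":0,"wy":0,"wz":0},{"claw":1,"x":0,"y":-0.03,"z":0,"wx":0,"wy":0,"wz":0},{"claw":1,"x":0,"y":-0.03,"z":0,"wx":0,"wy":0,"wz":0},{"claw":1,"x":0,"y":-0.02,"z":0,"wx":0,"wy":0,"wz":0},{"claw":1,"x":0,"y":-0.01,"z":0,"wx":0,"wy":0,"wz":0},{"claw":1,"x":0,"y":0,"z":0,"wx":0,"wy":0,"wz":0},{"claw":1,"x":0,"y":0,"z":0,"wx":0,"wy":0,"wz":0}]'
python3 -m jog '[{"claw":1,"x":0,"y":0,"z":0.02,"wx":0,"wy":0,"wz":0},{"claw":1,"x":0,"y":0,"z":0.015,"wx":0,"wy":0,"wz":0},{"claw":1,"x":0,"y":0,"z":0.005,"wx":0,"wy":0,"wz":0},{"claw":1,"x":0,"y":0,"z":0.0015,"wx":0,"wy":0,"wz":0},{"claw":1,"x":0,"y":0,"z":0,"wx":0,"wy":0,"wz":0},{"claw":1,"x":0,"y":0,"z":0,"wx":0,"wy":0,"wz":0}]'
```

```text
time: 38.42
tcp_pos: [0.3946, 0.1946, 0.2308]
ee_rot: [3.14, 0.087, -0.001]
contact_force: [-0.1, -0.4, -6.2]
opening: 0.429
grasp_force: 58.2
time: 39.17
tcp_pos: [0.3957, 0.1951, 0.191]
ee_rot: [3.14, 0.088, 0.003]
contact_force: [-0.1, -2.8, 3.3]
opening: 0.427
grasp_force: 59.2
```

```bash
python3 -m jog '[{"claw":0.6,"x":0,"y":0,"z":0,"wx":0,"wy":0,"wz":0},{"claw":0.4,"x":0,"y":0,"z":0,"wx":0,"wy":0,"wz":0},{"claw":0,"x":0,"y":0,"z":0,"wx":0,"wy":0,"wz":0},{"claw":0,"x":0,"y":0,"z":0,"wx":0,"wy":0,"wz":0},{"claw":0,"x":0,"y":0,"z":0,"wx":0,"wy":0,"wz":0},{"claw":0,"x":0,"y":0,"z":-0.02,"wx":0,"wy":0,"wz":0},{"claw":0,"x":0,"y":0,"z":-0.05,"wx":0,"wy":0,"wz":0},{"claw":0,"x":0,"y":0,"z":-0.05,"wx":0,"wy":0,"wz":0},{"claw":0,"x":0,"y":0.05,"z":-0.02,"wx":0,"wy":0,"wz":0},{"claw":0,"x":0,"y":0.05,"z":0,"wx":0,"wy":0,"wz":0},{"claw":0,"x":0,"y":0.05,"z":0,"wx":0,"wy":0,"wz":0},{"claw":0,"x":0,"y":0.05,"z":0,"wx":0,"wy":0,"wz":0},{"claw":0,"x":0,"y":0.05,"z":0,"wx":0,"wy":0,"wz":0},{"claw":0,"x":0,"y":0,"z":0,"wx":0,"wy":0,"wz":0},{"claw":0,"x":0,"y":0,"z":0,"wx":0,"wy":0,"wz":0},{"claw":0,"x":0,"y":0,"z":0,"wx":0,"wy":0,"wz":0}]'
python3 - <<'E'
from h import *
t=imaging.camera('top')[:,:,::-1];w=imaging.camera('wrist')[:,:,::-1]
o=cv2.imread('pics/top0.png')
C=lambda a:cv2.resize(a[245:345,165:285],(400,333),interpolation=2)
cv2.imwrite('pics/f.png',np.vstack([np.hstack([C(o),C(t)]),cv2.copyMakeBorder(cv2.resize(w,(340,255)),0,0,0,460,0)]))
print(telemetry.read_state()['time'])
E
```

```text
time: 41.18
tcp_pos: [0.4089, -0.0534, 0.3298]
ee_rot: [-3.14, -0.09, -0.0]
contact_force: [-0.2, 0.3, 0.3]
opening: 1.001
grasp_force: 0.0
41.275
```

View pics/f.png

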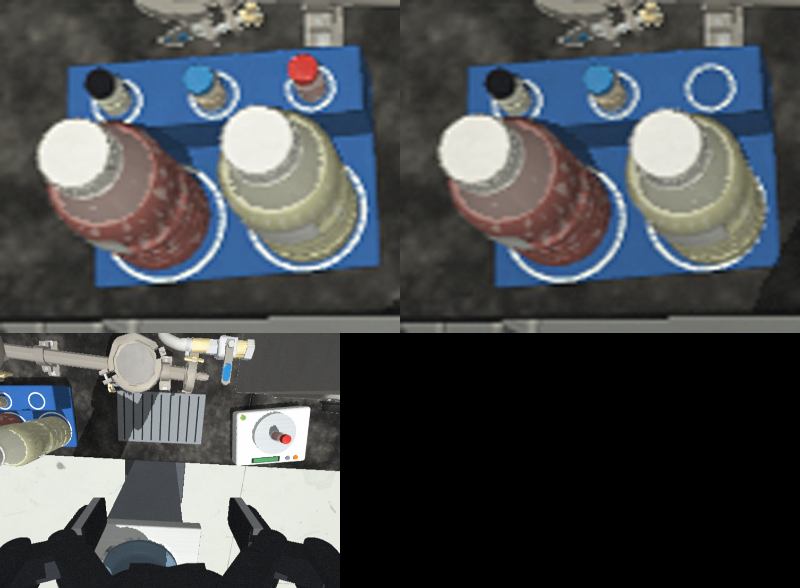

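Compared with the start (left), the red bottle is back within about 2 mm and the yellow within about 6 mm, inside the 15 mm limit. Both are upright, the blue and black vials have not moved, and the red vial stands on the pan. Handing in.

```bash
python3 -c "
from rig import bot
print(bot.sign_off())"
```

```text
the job is handed in; nothing more can be done
None
```

I handed the job in at about 41 s; the hand-in gave no verdict. The red-capped vial stands in the middle of the pan, the red bottle is back within about 2 mm and the yellow within about 6 mm of their starts, nothing tipped over, and the blue and black vials were not touched.

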